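# Set the glazed cups on their drip tiles

### The job

Get the four straight-sided cups ready for the kiln: stand each cup upright in the middle of the round drip tile that has a ring of the cup's own colour, its foot inside the ring. Set them down gently, as the glaze chips if a cup is dropped or banged down, and leave the red bowl and the blue bud vase where they are.

Things in the scene. Friction and masses are not known exactly. Their poses are not given: they have to be found in the camera images.
- cup_red: loose dark red glazed ceramic cup, straight-sided, round, no handle, open top; 56 mm outside diameter from 8 mm up (foot 50 mm), 70 mm tall, 4 mm wall, about 150 g; starts upright on the table. Origin at the centre of its underside, z up; it looks the same at any yaw
- cup_blue: loose cobalt blue glazed ceramic cup, straight-sided, round, no handle, open top; 56 mm outside diameter from 8 mm up (foot 50 mm), 70 mm tall, 4 mm wall, about 150 g; starts upright on the table. Origin at the centre of its underside, z up; it looks the same at any yaw
- cup_green: loose leaf green glazed ceramic cup, straight-sided, round, no handle, open top; 56 mm outside diameter from 8 mm up (foot 50 mm), 70 mm tall, 4 mm wall, about 150 g; starts upright on the table. Origin at the centre of its underside, z up; it looks the same at any yaw
- cup_yellow: loose honey yellow glazed ceramic cup, straight-sided, round, no handle, open top; 56 mm outside diameter from 8 mm up (foot 50 mm), 70 mm tall, 4 mm wall, about 150 g; starts upright on the table. Origin at the centre of its underside, z up; it looks the same at any yaw
- tile_red: drip tile: flat pale round ceramic disc, 100 mm diameter, 10 mm thick, with a dark red painted ring near its edge (ring 72 mm inside, 96 mm outside diameter); does not move. Origin at the centre of its underside, on the table; its plain top is 10 mm higher
- tile_blue: drip tile: flat pale round ceramic disc, 100 mm diameter, 10 mm thick, with a cobalt blue painted ring near its edge (ring 72 mm inside, 96 mm outside diameter); does not move. Origin at the centre of its underside, on the table; its plain top is 10 mm higher
- tile_green: drip tile: flat pale round ceramic disc, 100 mm diameter, 10 mm thick, with a leaf green painted ring near its edge (ring 72 mm inside, 96 mm outside diameter); does not move. Origin at the centre of its underside, on the table; its plain top is 10 mm higher
- tile_yellow: drip tile: flat pale round ceramic disc, 100 mm diameter, 10 mm thick, with a honey yellow painted ring near its edge (ring 72 mm inside, 96 mm outside diameter); does not move. Origin at the centre of its underside, on the table; its plain top is 10 mm higher
- bowl_red: bystander: loose low dark red ceramic bowl, 86 mm across the rim, 32 mm tall; stays where it is. Origin at the centre of its underside
- vase_blue: bystander: loose cobalt blue ceramic bud vase, 62 mm across the belly, narrow neck, 85 mm tall; stays where it is. Origin at the centre of its underside

How it is judged:
At the end, for the whole second after the job is handed in: each of the four cups stands upright (within 0.12 rad) and at rest on the tile with the ring of its own colour, its centre within 15 mm of the tile's centre and its foot on the tile's top; the bowl and the vase are within 20 mm of where they started and the vase is upright (horizontal distance between cup_red and tile_red below 0.015 m and z of cup_red in the frame of tile_red between 0.006 and 0.014 m and angle between each of cup_red, cup_blue, cup_green, cup_yellow, vase_blue's own z axis and vertical below 0.12 rad and linear speed of each of cup_red, cup_blue, cup_green, cup_yellow below 0.02 m/s and angular speed of each of cup_red, cup_blue, cup_green, cup_yellow below 0.2 rad/s and horizontal distance between cup_blue and tile_blue below 0.015 m and z of cup_blue in the frame of tile_blue between 0.006 and 0.014 m and horizontal distance between cup_green and tile_green below 0.015 m and z of cup_green in the frame of tile_green between 0.006 and 0.014 m and horizontal distance between cup_yellow and tile_yellow below 0.015 m and z of cup_yellow in the frame of tile_yellow between 0.006 and 0.014 m and distance of each of bowl_red, vase_blue from where it was at the start of the episode below 0.02 m); the robot touches nothing.
It fails at once if a cup was dropped or banged down on its tile (faster than 0.35 m/s within 20 mm of its tile, or pressed on it with more than 30 N) (contact force between cup_red and tile_red above 30 N or contact force between cup_blue and tile_blue above 30 N or contact force between cup_green and tile_green above 30 N or contact force between cup_yellow and tile_yellow above 30 N or (horizontal distance between cup_red and tile_red below 0.05 m and z of cup_red in the frame of tile_red below 0.03 m and linear speed of cup_red above 0.35 m/s) or (horizontal distance between cup_blue and tile_blue below 0.05 m and z of cup_blue in the frame of tile_blue below 0.03 m and linear speed of cup_blue above 0.35 m/s) or (horizontal distance between cup_green and tile_green below 0.05 m and z of cup_green in the frame of tile_green below 0.03 m and linear speed of cup_green above 0.35 m/s) or (horizontal distance between cup_yellow and tile_yellow below 0.05 m and z of cup_yellow in the frame of tile_yellow below 0.03 m and linear speed of cup_yellow above 0.35 m/s)).
It fails at once if the red bowl or the blue vase was pushed away or knocked over (not (distance of bowl_red from where it was at the start of the episode below 0.02 m) or not (distance of vase_blue from where it was at the start of the episode below 0.02 m) or not (angle between vase_blue's own z axis and vertical below 0.12 rad)).
It also fails if it takes over 102 s, if anything falls off the work surface, if the arm or the gripper's body presses on something with over 40 N, if the wrist force passes 120 N, or if a joint passes its speed limit or range.

### The arm

A 6-joint arm with a two-finger parallel gripper is mounted at the origin on the work surface. World frame = base frame: x ahead of the robot, y to its left, z up, the work surface at z = 0. Lengths are in m, angles in rad, forces in N, time in s.
With the tool pointing down it reaches from about 0.35 to 0.975 m from the base axis. Payload 7.1 kg.
Tool frame: the origin (TCP) lies midway between the tips of the shut fingers; the grasp point (between the pads) lies 19 mm behind it; z points along the fingers, x is the direction in which the jaws open and shut, and the axes are right-handed (so a half turn about z gives the same grasp; the last joint's range is limited). The gripper opens to 88 mm and grips with 3 to 60 N. Pads are 20 mm wide; open, the fingers measure 115 mm over their backs; the gripper's body (75 mm by 178 mm) begins 61 mm behind the grasp point.
Start: joints at [-1.126, 0.423, 1.63, -0, 1.089, -0.019], TCP at [0.28, -0.559, 0.223] pointing down, gripper open.
Joint ranges: [-3, 3], [-0.9, 2.11], [0.09, 2.58], [-1.31, 4.45], [0.11, 2.69], [-2.54, 2.54]. Speed limits (rad/s): [2.39, 2.39, 3.01, 3.14, 3.14, 3.14].

### API

Orientations are given as a unit quaternion [w, x, y, z].
In Python, from station import move_pose, movel, movej, command_gripper, wait, inverse_kinematics, read_camera, camera_info, MotionError, job_done, get_time, get_joint_pos, get_qvel, get_effort, get_tcp_pos, get_ee_rot, get_ft_force, get_ft_torque, get_grip_width gives the robot as it stands. Calls block until the motion is done:
- move_pose(position, orientation): joint-space move of the TCP to a pose.
- movel(position, frame=None, v=0.15, until_force=None): straight line of the TCP; frame=None keeps the orientation; v is the mean speed in m/s. With until_force (N) it stops when the force on the tool has changed by that much, and returns True; else False.
- movej(angles): joint-space move.
- command_gripper(opening): opening from 0.0 (shut) to 1.0 (fully open); the grip force is fixed at half the most; returns when the fingers have stopped.
- wait(seconds).
- inverse_kinematics(position, orientation): joint angles nearest the present ones, or None.
- read_camera(name): name is "side" or "top"; returns the picture (400x640x3 uint8, red, green, blue); there is no depth.
- camera_info(name): a dict with "intrinsics" (3x3 intrinsics, pixels), "dist" ([k1, k2, p1, p2, k3] as OpenCV has them; the pictures are not rectified), "T" (4x4, takes a point from camera to world coordinates). Camera axes: x right, y up, looking along -z (the intrinsics and any distortion apply to the point x, -y, -z); pixel columns grow to the right and rows downward; lengths in m; the calibration is good to about 2 mm. A picture is of the moment at which its call begins. camera_info takes no time and is no camera call.
A pose or a line that the arm cannot do raises MotionError and nothing moves.
- job_done(): hands the job in, once; it reports no verdict.
Readings, each from a call of its own:
- get_time(): time.
- get_joint_pos(): joint angles.
- get_qvel(): joint speeds.
- get_effort(): joint torques, N m.
- get_tcp_pos(): TCP position.
- get_ee_rot(): TCP orientation.
- get_ft_force(): force on the tool from outside, world axes, zero at the start.
- get_ft_torque(): the same for the moment, N m.
- get_grip_width(): opening from 0.0 (shut) to 1.0 (fully open).
Only numpy, scipy, OpenCV 4.12 (cv2) and the standard library are available. Lean on these libraries where they do the work, as an engineer would, in place of code of your own. Each camera call takes 0.05 s, during which the arm holds its last target.

## Working session

There is one attempt and no reset: what is moved stays moved. The work goes in short steps, each a Python script; the robot and the scene stay as the last script left them, time stands still between calls to the robot, and variables do not carry over. Pictures are saved under pics/ and viewed, and the job is handed in when it is done.

```bash
mkdir -p pics; ls; python3 - <<'E'
from station import *
import cv2,numpy as np
np.set_printoptions(precision=4,suppress=True)
for n in ("side","top"):
    cv2.imwrite(f"pics/{n}0.png",read_camera(n)[:,:,::-1])
    c=camera_info(n); print(n,c["intrinsics"],c["dist"]); print(np.array(c["T"]))
print(get_time(),get_tcp_pos(),get_ee_rot(),get_grip_width())
E
```

```text
pics
side [[433.9619   0.     320.045 ]
 [  0.     433.9619 194.9454]
 [  0.       0.       1.    ]] [-0.0091  0.      0.      0.      0.    ]
[[-0.8183  0.2699 -0.5075 -0.0758]
 [-0.5742 -0.4259  0.6992  0.8323]
 [-0.0275  0.8636  0.5034  0.6477]
 [ 0.      0.      0.      1.    ]]
top [[495.4795   0.     323.6132]
 [  0.     495.4795 198.6028]
 [  0.       0.       1.    ]] [0.0262 0.     0.     0.     0.    ]
[[-0.0124  0.9905 -0.137   0.3328]
 [-0.9999 -0.0126 -0.0004 -0.01  ]
 [-0.0021  0.137   0.9906  1.2602]
 [ 0.      0.      0.      1.    ]]
0.1 [ 0.2794 -0.5585  0.222 ] [-0.0004  0.8507 -0.5257 -0.0006] 1.0012597380998418
```

View pics/side0.png

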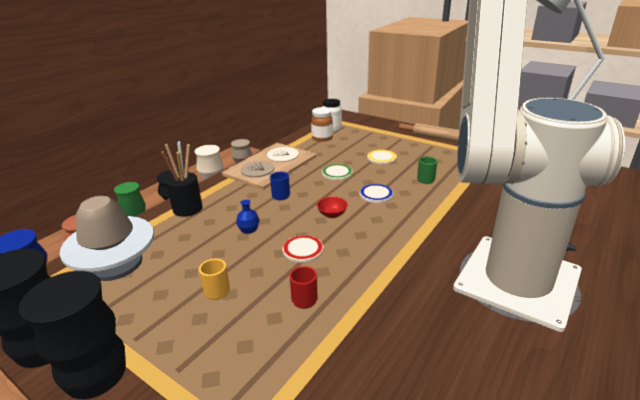

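View pics/top0.png

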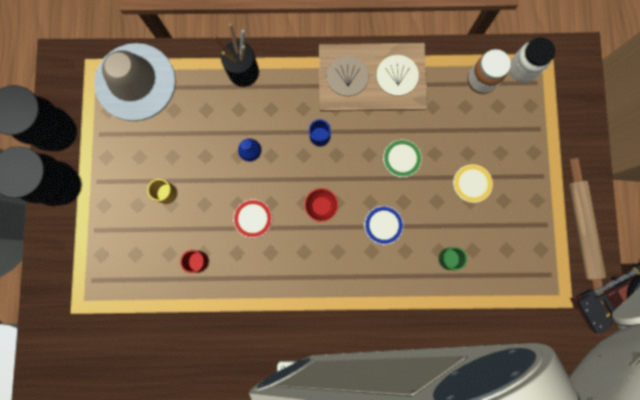

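The top view shows the cups at red (195,261), yellow (161,190), blue (320,132) and green (453,258). The tiles are at red (253,218), blue (384,225), green (402,158) and yellow (473,183), with the bowl at (321,204) and the vase at (250,149). The side view shows all of them unobstructed too. Next I'll measure with colour masks and two-view rays.

```bash
cat > vis.py <<'E'
import cv2,numpy as np
from scipy.optimize import least_squares
from station import *
HS={'red':[(0,8),(172,180)],'yellow':[(19,32)],'green':[(50,80)],'blue':[(108,130)]}
SMIN={'red':150,'yellow':150,'green':90,'blue':130}
def cam(n):
    c=camera_info(n); return np.array(c["intrinsics"]),np.array(c["dist"]),np.array(c["T"])
def rays(n,px):
    K,d,T=cam(n)
    u=cv2.undistortPoints(np.asarray(px,float).reshape(-1,1,2),K,d)[:,0]
    return T[:3,3],np.c_[u[:,0],-u[:,1],-np.ones(len(u))]@T[:3,:3].T
def toplane(n,px,z):
    o,d=rays(n,px); return (o+d*((z-o[2])/d[:,2])[:,None])[:,:2]
def project(n,P):
    K,d,T=cam(n); p=(np.atleast_2d(P)-T[:3,3])@T[:3,:3]
    p=p*[1,-1,-1]
    return cv2.projectPoints(p,np.zeros(3),np.zeros(3),K,d)[0][:,0]
def blobs(img,col,z=0.03,n='top'):
    hsv=cv2.cvtColor(img,cv2.COLOR_RGB2HSV); m=np.zeros(img.shape[:2],np.uint8)
    for a,b in HS[col]: m|=cv2.inRange(hsv,(a,SMIN[col],45),(b,255,255))
    cs,_=cv2.findContours(m,cv2.RETR_EXTERNAL,cv2.CHAIN_APPROX_NONE)
    out=[]
    for c in cs:
        if cv2.contourArea(c)<60: continue
        M=cv2.moments(c); p=np.array([M['m10'],M['m01']])/M['m00']; w=toplane(n,[p],z)[0]
        if .25<w[0]<.95 and abs(w[1])<.62: out.append((p,cv2.contourArea(c),cv2.boundingRect(c),w,c[:,0].astype(float)))
    return out,m
E
python3 - <<'E'
from vis import *
np.set_printoptions(precision=3,suppress=True)
im={n:read_camera(n) for n in('side','top')}
for n in im:
    np.save(f'{n}0.npy',im[n]); tot=np.zeros((400,640,3),np.uint8)
    for c in HS:
        b,m=blobs(im[n],c,n=n); tot[m>0]={'red':(0,0,255),'yellow':(0,255,255),'green':(0,255,0),'blue':(255,0,0)}[c]
        for x in b: print(n,c,x[0],x[1],x[2],x[3])
    cv2.imwrite(f'pics/mask_{n}.png',tot)
a=cv2.resize(im['top'][110:290,130:510],None,fx=2,fy=2,interpolation=cv2.INTER_CUBIC)
cv2.imwrite('pics/m.png',np.vstack([a[:,:,::-1],]))
E
```

```text
side red [303.287 286.2  ] 964.0 (289, 266, 28, 43) [0.36  0.302]
side red [302.527 246.516] 664.5 (284, 235, 38, 24) [0.443 0.194]
side red [331.732 205.875] 481.0 (316, 196, 32, 22) [0.486 0.006]
side yellow [155.709 377.243] 1186.5 (125, 345, 73, 55) [0.432 0.615]
side yellow [214.099 277.851] 868.0 (199, 259, 30, 40) [0.536 0.387]
side yellow [161.168 218.024] 88.5 (150, 211, 23, 15) [0.832 0.299]
side yellow [215.784 187.656] 105.0 (201, 179, 32, 19) [0.832 0.104]
side yellow [405.444 136.551] 107.0 (343, 122, 114, 27) [ 0.526 -0.536]
side green [426.58  169.339] 386.0 (418, 157, 19, 26) [ 0.358 -0.332]
side blue [246.922 218.43 ] 427.5 (237, 200, 22, 33) [0.638 0.176]
side blue [279.611 185.215] 404.0 (271, 172, 18, 28) [ 0.681 -0.008]
top red [193.786 261.073] 438.5 (181, 250, 27, 23) [0.352 0.312]
top red [252.383 218.105] 951.5 (235, 201, 36, 35) [0.456 0.169]
top red [320.945 204.474] 814.5 (305, 188, 33, 34) [ 0.488 -0.003]
top yellow [161.15  191.086] 243.0 (149, 180, 27, 23) [0.527 0.397]
top green [452.998 258.32 ] 440.5 (440, 248, 27, 22) [ 0.351 -0.326]
top green [402.303 157.589] 920.0 (385, 141, 36, 34) [ 0.605 -0.21 ]
top blue [383.456 224.728] 949.5 (366, 207, 36, 36) [ 0.436 -0.158]
top blue [248.966 149.38 ] 323.0 (239, 139, 21, 21) [0.632 0.178]
top blue [319.49  132.008] 373.5 (309, 120, 21, 25) [ 0.675 -0.001]
```

View pics/mask_top.png

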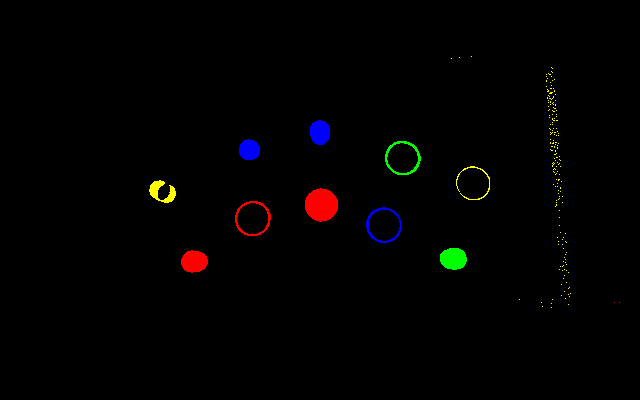

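View pics/mask_side.png

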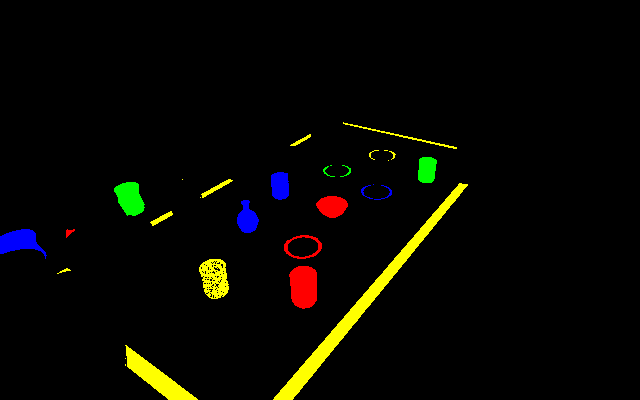

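View pics/m.png

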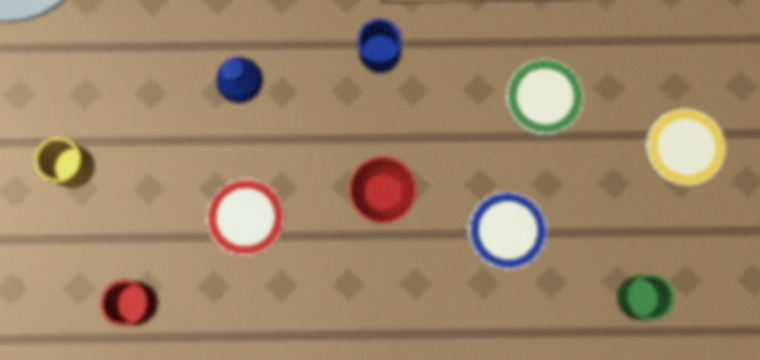

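```bash
cat >> vis.py <<'E'
HS['yellow']=[(18,34)];SMIN['yellow']=120;SMIN['green']=70;SMIN['blue']=110
R0=[ # approx positions
 ('cup','red',(.352,.312)),('cup','yellow',(.527,.397)),('cup','green',(.351,-.326)),('cup','blue',(.675,-.001)),
 ('tile','red',(.456,.169)),('tile','blue',(.436,-.158)),('tile','green',(.605,-.21)),('tile','yellow',(.54,-.365))]
def maskpts(img,n,col,xy,kind):
    """hull of colour mask near the projected approx position"""
    hsv=cv2.cvtColor(cv2.resize(img,None,fx=4,fy=4,interpolation=cv2.INTER_CUBIC),cv2.COLOR_RGB2HSV)
    m=np.zeros(hsv.shape[:2],np.uint8)
    for a,b in HS[col]: m|=cv2.inRange(hsv,(a,SMIN[col],40),(b,255,255))
    zs=(0,.07) if kind=='cup' else (.01,.01)
    r=.045 if kind=='cup' else .06
    t=np.linspace(0,2*np.pi,32)
    P=np.vstack([np.c_[xy[0]+r*np.cos(t),xy[1]+r*np.sin(t),0*t+z] for z in zs])
    roi=np.zeros_like(m); cv2.fillConvexPoly(roi,cv2.convexHull(np.round(project(n,P)*4).astype(np.int32)),255)
    m&=roi; m=cv2.morphologyEx(m,cv2.MORPH_CLOSE,np.ones((9,9),np.uint8)) if kind=='cup' else m
    k,lab,st,_=cv2.connectedComponentsWithStats(m)
    keep=np.isin(lab,[i for i in range(1,k) if st[i,4]>(400 if kind=='cup' else 25)])
    ys,xs=np.nonzero(keep)
    h=cv2.convexHull(np.c_[xs,ys].astype(np.int32))
    f=np.zeros_like(m); cv2.fillConvexPoly(f,h,255)
    c,_=cv2.findContours(f,cv2.RETR_EXTERNAL,cv2.CHAIN_APPROX_NONE)
    return (c[0][:,0]+.5)/4-.5, keep.sum()/16
def center(n,pts,z,kind,rfix=None):
    """circle in plane z. cups: only the arc away from the camera (the rim)"""
    q=toplane(n,pts,z); o=cam(n)[2][:2,3]
    c=q.mean(0)
    for _ in range(15):
        s=q
        if kind=='cup':
            away=(c-o)/np.linalg.norm(c-o); d=q-c; s=q[(d@away)>-0.1*np.linalg.norm(d,axis=1)]
        if rfix: f=lambda v:np.hypot(*(s-v[:2]).T)-rfix; x0=c
        else: f=lambda v:np.hypot(*(s-v[:2]).T)-v[2]; x0=[*c,.03]
        r=least_squares(f,x0,loss='soft_l1',f_scale=.001); c=r.x[:2]
    return c,(r.x[2] if not rfix else rfix),np.sqrt(np.mean(r.fun**2))
def tri(n1,p1,n2,p2):
    o1,d1=rays(n1,[p1]);o2,d2=rays(n2,[p2]);d1=d1[0];d2=d2[0]
    t=np.linalg.lstsq(np.c_[d1,-d2],o2-o1,rcond=None)[0]
    a=o1+t[0]*d1;b=o2+t[1]*d2; return (a+b)/2,np.linalg.norm(a-b)
def measure(im,kind,col,xy,zn):
    out={}
    for n in im:
        pts,a=maskpts(im[n],n,col,xy,kind); c,r,e=center(n,pts,zn,kind)
        out[n]=(c,r,e,project(n,[*c,zn])[0])
    P,g=tri('top',out['top'][3],'side',out['side'][3])
    return out,P,g
E
python3 - <<'E'
from vis import *
np.set_printoptions(precision=4,suppress=True)
im={n:np.load(n+'0.npy') for n in('top','side')}
for k,c,xy in R0:
    o,P,g=measure(im,k,c,xy,.07 if k=='cup' else .01)
    print(k,c,'top',o['top'][0],'r%.4f e%.4f'%o['top'][1:3],'side',o['side'][0],'r%.4f e%.4f'%o['side'][1:3],'tri',P,'gap %.4f'%g)
for c,h,xy in (('red',.032,(.488,-.003)),):
    for n in im: pts,a=maskpts(im[n],n,c,xy,'cup'); print('bowl',n,center(n,pts,h,'cup'))
E
```

```text
cup red top [0.3517 0.3069] r0.0259 e0.0003 side [0.3535 0.3091] r0.0281 e0.0003 tri [0.3529 0.3078 0.0691] gap 0.0027
cup yellow top [0.5257 0.3909] r0.0275 e0.0003 side [0.5278 0.3927] r0.0281 e0.0003 tri [0.5267 0.3919 0.0696] gap 0.0026
cup green top [ 0.3505 -0.3213] r0.0257 e0.0002 side [ 0.3517 -0.3148] r0.0260 e0.0006 tri [ 0.3522 -0.3212  0.0673] gap 0.0036
cup blue top [ 0.6695 -0.0012] r0.0257 e0.0002 side [0.6683 0.0033] r0.0266 e0.0006 tri [ 0.6709 -0.0007  0.0673] gap 0.0016
tile red top [0.4584 0.1714] r0.0452 e0.0003 side [0.4616 0.1714] r0.0470 e0.0006 tri [0.4594 0.172  0.0111] gap 0.0027
tile blue top [ 0.4374 -0.1602] r0.0457 e0.0003 side [ 0.4403 -0.1594] r0.0457 e0.0005 tri [ 0.4387 -0.1595  0.0103] gap 0.0029
tile green top [ 0.6095 -0.2129] r0.0468 e0.0005 side [ 0.6119 -0.2112] r0.0453 e0.0017 tri [ 0.6109 -0.2122  0.0096] gap 0.0030
tile yellow top [ 0.5416 -0.3853] r0.0433 e0.0044 side [ 0.5437 -0.3852] r0.0455 e0.0028 tri [ 0.5424 -0.3848  0.0105] gap 0.0020
bowl top (array([ 0.488 , -0.0027]), np.float64(0.04168417874946745), np.float64(0.0002509667174063232))
bowl side (array([ 0.4913, -0.0012]), np.float64(0.042474990339863856), np.float64(0.00048582995902262207))
```

Heights agree with the given sizes: rims measured 0.067–0.070 and tiles 0.010–0.011. The views agree to about 3 mm. The yellow-tile seed was off, so I'll remeasure it and then move the first cup (green).

```bash
cat > act.py <<'E'
from vis import *
np.set_printoptions(precision=4,suppress=True)
Q=[0,1,0,0]; ZG=.032; ZT=.2
def st(s): print(s,'t%.1f'%get_time(),np.array(get_tcp_pos()),'w%.3f'%get_grip_width(),'F',np.array(get_ft_force()))
def pick(p,first=False):
    if first: move_pose([p[0],p[1],ZT],Q)
    else: movel([p[0],p[1],ZT],v=.3)
    st('above')
    hit=movel([p[0],p[1],ZG+.05],v=.25)
    hit=movel([p[0],p[1],ZG],v=.08,until_force=8); st(f'down hit={hit}')
    if hit: return False
    command_gripper(0.0); st('grip')
    if not .58<get_grip_width()<.69: return False
    movel([p[0],p[1],ZT],v=.15); wait(.1); st('lift')
    return .58<get_grip_width()<.69
def place(p):
    movel([p[0],p[1],ZT],v=.25)
    movel([p[0],p[1],ZG+.035],v=.15); wait(.2)
    st('pre'); hit=movel([p[0],p[1],ZG+.008],v=.02,until_force=4); st(f'set hit={hit}')
    command_gripper(1.0); st('open')
    movel([p[0],p[1],ZG+.07],v=.12); movel([p[0],p[1],ZT],v=.3)
E
python3 - <<'E'
from act import *
im={n:np.load(n+'0.npy') for n in('top','side')}
o,P,g=measure(im,'tile','yellow',(.542,-.38),.01)
print('tile y',o['top'][:3],o['side'][:3],P,g)
if pick((.3520,-.3200),True): st('held')
E
```

```text
tile y (array([ 0.5417, -0.3915]), np.float64(0.04753542276268611), np.float64(0.00033959867884429445)) (array([ 0.5447, -0.3903]), np.float64(0.049359251147023), np.float64(0.0008599725730226262)) [ 0.5431 -0.3907  0.0101] 0.003248494995172514
above t1.2 [ 0.3525 -0.3209  0.2004] w1.004 F [ 0.6007 -0.0766 -0.7586]
down hit=False t2.6 [ 0.3522 -0.3201  0.0322] w0.999 F [ 0.6963 -0.1332  0.4782]
grip t3.2 [ 0.352  -0.3201  0.0321] w0.640 F [-1.4433  0.233   1.4359]
lift t4.5 [ 0.3516 -0.3196  0.1991] w0.636 F [-0.2744  1.0561 -0.766 ]
held t4.5 [ 0.3516 -0.3196  0.1991] w0.636 F [-0.2744  1.0561 -0.766 ]
```

Width reads 0.636, which is 56 mm, so the cup is held. Placing it on the green tile.

```bash
python3 - <<'E'
from act import *
place((.6107,-.2122))
movel([.45,-.35,.25],v=.3)
im={n:read_camera(n) for n in('top','side')}
for n in im: cv2.imwrite(f'pics/{n}1.png',im[n][:,:,::-1])
o,P,g=measure(im,'cup','green',(.6107,-.2122),.08); print(o['top'][:3],o['side'][:3],P,g)
E
```

```text
pre t7.1 [ 0.6113 -0.2124  0.0681] w0.641 F [ 1.027  -0.0916 -1.9036]
set hit=True t8.2 [ 0.6106 -0.2122  0.0422] w0.640 F [ 0.0098 -0.0593  5.0453]
open t8.9 [ 0.6097 -0.2118  0.0411] w1.000 F [-0.8619 -0.4236 -0.267 ]
(array([ 0.5953, -0.2017]), np.float64(0.04318654030831019), np.float64(0.0006389305301537586)) (array([ 0.6089, -0.2082]), np.float64(0.02638444730822212), np.float64(0.0005414327875089377)) [ 0.5977 -0.1987  0.0859] 0.008361803223578561
```

```bash
python3 -c "
import cv2,numpy as np
a=cv2.imread('pics/top1.png')[60:310,120:540];b=cv2.imread('pics/side1.png')[100:350,150:520]
cv2.imwrite('pics/c1.png',np.hstack([a,b]))"
```

```text
(no output)
```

View pics/c1.png

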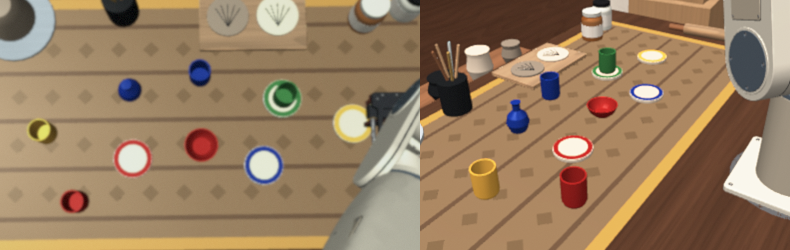

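The green cup stands upright on its tile. It sits at crop pixel (285,96) with the tile at (282,99), and that offset is the parallax expected for its height. The side view puts it at (0.609,-0.208), within 5 mm of the target. The top-view figure is spoiled because the ring is the same colour as the cup. Next are the blue and red cups.

```bash
python3 - <<'E'
from act import *
for s,d in (((.6702,0.0),(.4388,-.1597)),((.3527,.3079),(.4597,.1717))):
    if not pick(s): print('FAIL'); break
    place(d)
E
```

```text
above t12.5 [ 0.6697 -0.0011  0.2002] w1.002 F [-0.0098 -0.6905 -0.5625]
down hit=False t13.9 [0.6703 0.     0.0319] w0.999 F [0.1372 0.3362 0.5257]
grip t14.5 [0.6705 0.     0.0323] w0.631 F [ 0.2923 -0.1699  1.7667]
lift t15.9 [0.6696 0.     0.1987] w0.627 F [-0.2533  0.6292 -1.8523]
pre t18.4 [ 0.4394 -0.1599  0.0678] w0.630 F [ 0.2077  0.1116 -1.6874]
set hit=True t19.5 [ 0.4389 -0.1597  0.0421] w0.632 F [ 1.0187 -0.7953  3.9427]
open t20.2 [ 0.4381 -0.1594  0.0415] w0.994 F [0.4456 0.1333 0.1461]
above t23.1 [0.3526 0.3069 0.1997] w1.001 F [ 0.1223 -0.1133  0.3823]
down hit=False t24.5 [0.3529 0.3081 0.0322] w1.001 F [ 0.3638 -0.7381  0.1963]
grip t25.1 [0.3527 0.308  0.0321] w0.618 F [-0.5946  0.3951  2.5892]
lift t26.4 [0.3522 0.3075 0.1991] w0.622 F [ 0.4007  0.3641 -1.9651]
pre t28.5 [0.4603 0.1719 0.0678] w0.617 F [-0.2913  0.0024 -2.8133]
set hit=True t29.7 [0.4596 0.1717 0.0421] w0.621 F [-0.8267 -0.4704  5.3728]
open t30.4 [0.4588 0.1714 0.0415] w1.001 F [-0.4788  0.751   1.2856]
```

```bash
python3 - <<'E'
from act import *
if pick((.5270,.3919)):
    place((.5431,-.3908))
    movel([.36,-.45,.3],v=.3)
im={n:read_camera(n) for n in('top','side')}
for n in im: cv2.imwrite(f'pics/{n}2.png',im[n][:,:,::-1]); np.save(n+'2.npy',im[n])
cv2.imwrite('pics/c2.png',cv2.resize(im['top'][110:290,200:520],None,fx=2.4,fy=2.4)[:,:,::-1])
cv2.imwrite('pics/c3.png',cv2.resize(im['side'][110:290,200:480],None,fx=2.8,fy=2.8)[:,:,::-1])
E
```

```text
above t32.4 [0.5259 0.3906 0.1984] w0.998 F [ 0.1271 -0.6367  0.0616]
down hit=False t33.8 [0.5271 0.392  0.0319] w1.003 F [ 0.6316  0.2142 -0.5306]
grip t34.4 [0.527  0.392  0.0322] w0.630 F [-0.7025 -0.3694  1.8628]
lift t35.8 [0.5265 0.3915 0.1988] w0.634 F [-0.3026  0.3103 -0.8029]
pre t40.3 [ 0.5436 -0.3912  0.0681] w0.633 F [ 0.2636  0.1552 -1.0265]
set hit=True t41.4 [ 0.543  -0.3907  0.0422] w0.628 F [-1.2751 -0.1286  4.7059]
open t42.1 [ 0.5422 -0.3902  0.0411] w0.998 F [0.2731 0.5084 0.2336]
```

View pics/c2.png

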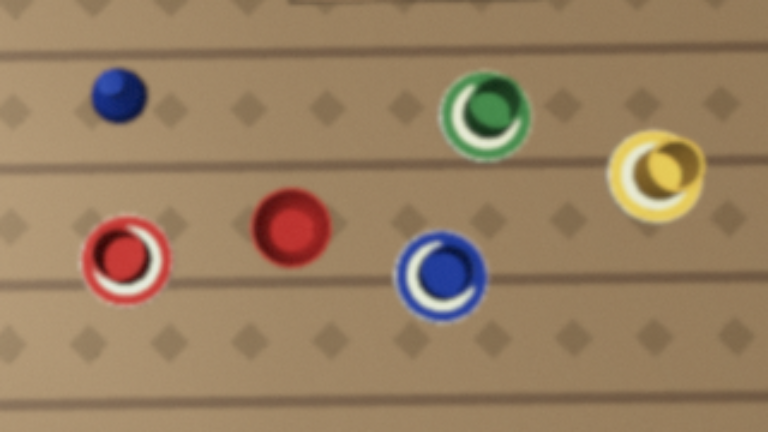

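View pics/c3.png

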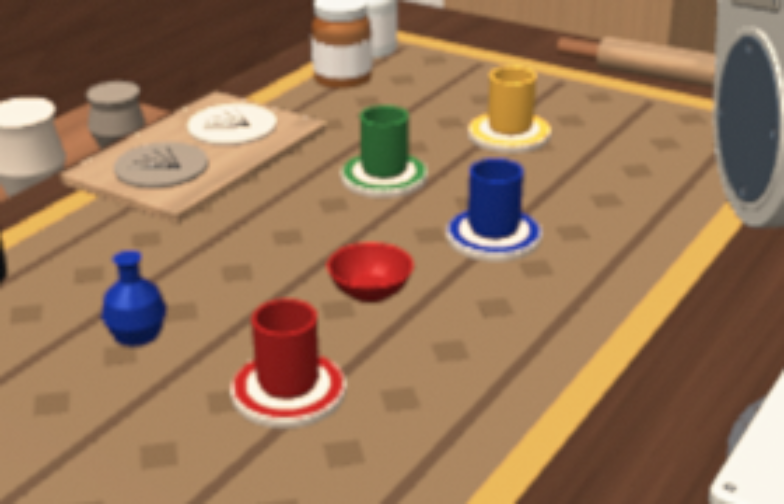

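All four cups stand upright on their own tiles, and the bowl and vase are in place. I'll check the centring with numbers and an overlay of where centred cups should appear.

```bash
python3 - <<'E'
from act import *
im={n:np.load(n+'2.npy') for n in('top','side')}
T={'red':(.4597,.1717),'blue':(.4388,-.1597),'green':(.6107,-.2122),'yellow':(.5431,-.3908)}
t=np.linspace(0,2*np.pi,80)
big={n:cv2.resize(im[n],None,fx=4,fy=4,interpolation=cv2.INTER_CUBIC)[:,:,::-1].copy() for n in im}
for c,(x,y) in T.items():
    for n in im:
        for r,z in((.028,.08),(.025,.01),(.05,.01)):
            p=(project(n,np.c_[x+r*np.cos(t),y+r*np.sin(t),0*t+z])*4+1.5).round().astype(np.int32)
            cv2.polylines(big[n],[p],True,(255,0,255),1)
    # side view: lateral offset of the cup's mid-height vs centred prediction
    hsv=cv2.cvtColor(im['side'],cv2.COLOR_RGB2HSV); v=project('side',[x,y,.055])[0]; r=int(round(v[1]))
    m=np.zeros((400,640),np.uint8)
    for a,b in HS[c]: m|=cv2.inRange(hsv,(a,70,30),(b,255,255))
    xs=[]
    for rr in range(r-2,r+3):
        q=np.nonzero(m[rr,int(v[0])-25:int(v[0])+26])[0]; xs.append((q.min()+q.max())/2+int(v[0])-25)
    wpx=np.ptp(np.nonzero(m[r,int(v[0])-25:int(v[0])+26])[0])+1
    print(c,'side lateral off px %.2f -> mm %.1f (width px %d)'%(np.mean(xs)-v[0],(np.mean(xs)-v[0])*56/wpx,wpx))
cv2.imwrite('pics/o_top.png',cv2.resize(big['top'][560:1060,820:2020],(800,333)))
S=big['side']; cr=[]
for c,(x,y) in T.items():
    u=project('side',[x,y,.045])[0]*4; cr.append(S[int(u[1])-140:int(u[1])+140,int(u[0])-100:int(u[0])+100])
cv2.imwrite('pics/o_side.png',np.hstack(cr))
for n in im:
    pts,a=maskpts(im[n],n,'red',(.488,-.003),'cup'); print('bowl',n,center(n,pts,.032,'cup')[0])
    b,_=blobs(im[n],'blue',n=n); print('blue blobs',[x[0] for x in b])
E
```

```text
red side lateral off px -1.02 -> mm -2.5 (width px 23)
blue side lateral off px -0.59 -> mm -1.8 (width px 18)
green side lateral off px -0.64 -> mm -2.2 (width px 16)
yellow side lateral off px -0.24 -> mm -0.8 (width px 16)
bowl top [ 0.488  -0.0028]
blue blobs [array([383.5181, 224.7268]), array([248.9598, 149.4002])]
bowl side [ 0.4913 -0.0012]
blue blobs [array([246.9847, 218.4311]), array([376.3505, 184.4864])]
```

View pics/o_top.png

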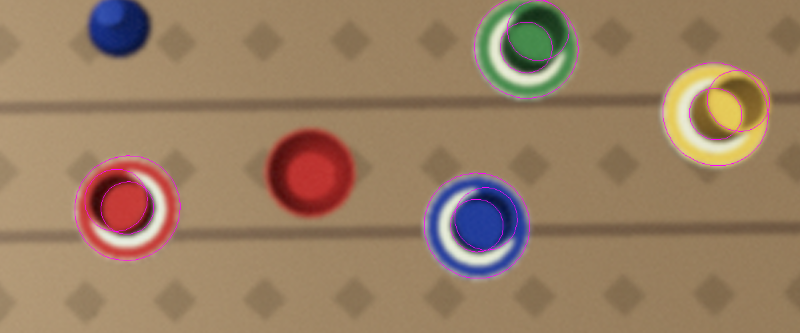

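View pics/o_side.png

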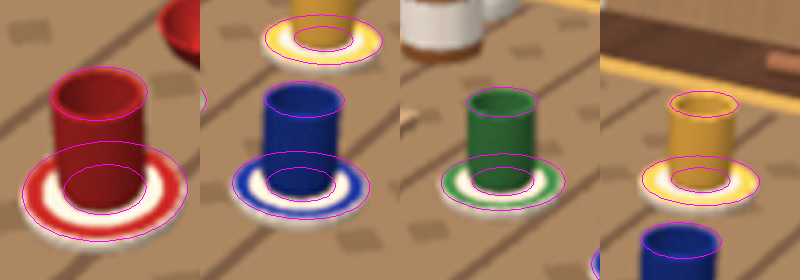

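The overlays match in both views. Each cup's foot lies on the plain centre of its own tile, within about 3 mm, and the bowl and vase have not moved. Handing in.

```bash
python3 - <<'E'
from station import *
print(get_time()); job_done()
E
```

```text
44.2167
the job is handed in; nothing more can be done
```

All four cups are standing on the tiles of their own colour, and I handed the job in at 44.2 s. I set them down in the order green, blue, red, yellow. Each was lowered at 20 mm/s and stopped on first contact, with tool readings of 3.9–5.4 N against the 30 N limit.

**Final checks:**
- **Cups:** the pictures show all four upright with their feet inside the rings. The side view puts them 0.8–2.5 mm sideways off their measured tile centres, against the 15 mm allowed. The overlays of centred cups agree in both views to about 3 mm.
- **Bowl and vase:** neither moved measurably (under 0.1 mm for the bowl and 0.1 px for the vase).
- **Arm:** it was clear of everything when I handed in.

**Disagreements:**
- The two cameras differed from each other by about 2–3 mm for most things, and by up to 6.6 mm for the green cup's rim. I used positions between the two views.
- The measured height of the green and blue rims was 67 mm rather than 70 mm.
- A top-view fit of the placed green cup failed because the cup and ring merged in the colour mask, so I used the side view and the overlays instead.
- The grip width read 54–56 mm on the 56 mm cups, which I put down to sensor noise.

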